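Bed a flywheel's axle in its two open bearing slots

ROBOT

A 6-joint arm with a two-finger parallel gripper is mounted at the origin on the work surface. World frame = base frame: x ahead of the robot, y to its left, z up, the work surface at z = 0. Lengths are in m, angles in rad, forces in N, time in s.
With the tool pointing down it reaches from about 0.3 to 0.75 m from the base axis. Payload 8.5 kg.
Tool frame: the origin (TCP) lies at the very end of the fingers, on their centre line; the grasp point (between the pads) lies arm.tcp_to_grasp behind it (arm.tcp_to_grasp is the distance from the TCP to the grasp point, in m); y points along the fingers, x is the direction in which the jaws open and shut, and the axes are right-handed (so a half turn about y gives the same grasp; the last joint's range is limited). The gripper opens to 88 mm and grips with 3 to 60 N. Pads are 18 mm wide; open, the fingers measure 123 mm over their backs; the gripper's body (75 mm by 187 mm) begins 45 mm behind the grasp point.
Start: joints at [0.901, 0.381, 1.297, -0, 1.464, -0.215], TCP at [0.242, 0.494, 0.239] pointing down, gripper open.
Joint ranges: [-3.11, 3.11], [-0.89, 2.33], [0.22, 2.48], [-1.42, 4.56], [0.17, 2.85], [-2.88, 2.88]. Speed limits (rad/s): [2.39, 2.39, 3.14, 3.14, 3.14, 3.14].

INTERFACE

Orientations are given as a unit quaternion [w, x, y, z].
In Python, from cell import arm gives the robot as it stands.
- The arm moves only by the tool apply_moves, never from a script. Its argument "increments" is a list of rows, each a list of 7 numbers: the gripper command: -1 is fully open, 1 is shut, values between are in proportion, then the shift along the world's x, y, z in units of 0.02 m (1.0 is 0.02 m), then the turn, a rotation vector about the world's x, y, z in units of 0.12 rad (1.0 is 0.12 rad). In form: [[fingers, x, y, z, wx, wy, wz], ...]. A call has 1 to 20 rows; each row shifts and turns the commanded pose from where the row before left it; what a row does not reach is not made up. A row lasts 1/12 s, in which the tool goes at most 41.7 mm and 7.16 degrees, less where a joint would pass 70% of its speed; a pose out of reach is approached as far as the arm can. A call with a number of a shift or a turn outside -1 to 1 is refused whole. A call with a gripper value outside its range is refused whole. The fingers move at their own pace and stop on an object; "grip_force" is the grip in N (left out, the last holds). Time passes only in rows, so rows that do not move let the fingers close. It gives the time, the measured TCP pose, the force and the opening at its end, in the units of the state.
- arm.state(): the state, without advancing time (a new reading comes with each control period).
- arm.get_image(name): name is "side" or "top"; returns a dict with "pixels" (400x640x3 uint8, red, green, blue), "K" (3x3 intrinsics, pixels), "rvec" (rotation vector, rad) and "tvec" (3), from world to camera coordinates, as OpenCV has them. Camera axes: x right, y down, z forward; pixel columns grow to the right and rows downward; lengths in m; the calibration is good to about 2 mm. A picture is of the moment at which its call begins. There is no depth.
- arm.job_done(): hands the job in, once; it reports no verdict.
Trained networks look in a picture, given as the dict that the camera call returned (one of the last four; its "shot" number tells which), for a name from the list of things; names that differ only in an ending like _2 or _b are one class to them, and where a whole thing is asked for, a point or a joint stands for the part that bears it (a point fixed in the world has none). Each returns a list of dicts, best first, with "score" (0 to 1); they miss things now and then, are a little off and sometimes report something else, mostly with a low value. They report only what shows in the picture. A call takes as long as a camera call.
- arm.boxes_of(picture, target): "location" ([column, row] in pixels, amid what is visible of it).
The state is a dict: "clock": time; "joints": joint angles; "dq": joint speeds; "effort": joint torques, N m; "tcp_pos": TCP position; "tool_rot": TCP orientation; "contact_force": force on the tool from outside, world axes, zero at the start; "torque": the same for the moment, N m; "finger_gap": finger opening in m.
Only numpy, scipy, OpenCV 4.12 (cv2) and the standard library are available. Lean on these libraries where they do the work, as an engineer would, in place of code of your own. Each camera call takes 0.05 s, during which the arm holds its last target. There are 200 camera calls.

TASK

Lift the aluminium flywheel out of its wooden rack, lower its axle into the two open slots of the blue bearing stand and push it down through the sprung orange shoes until both ends bottom on the brass slot floors. Feel for the floors and finish with a steady even push, about 10 N more than the sliding took, held for a second so that both ends are loaded together, never 14 N or more on either floor; then let go. Leave everything else where it is.

Things in the scene. Friction and masses are not known exactly. Their poses are not given: they have to be found in the camera images.
- wheel: Flywheel, 0.28 to 0.39 kg: aluminium disc 90 mm in diameter, 24 mm thick, flat faces (grip them at the top of the rim), with a rib 8 mm wide round the middle of its rim, 94 mm in diameter; red hub 22 mm across to 32 mm each side; dark steel axle 12 mm in diameter, 190 mm long. Origin at the disc's centre, y along the axle; same both ways round, may be spun about y. Starts in the rack, centre 62 mm above the table.
- rack: Fixed light-wood rack, base 110 x 170 x 12 mm, with two V-notched cheeks (14 mm thick, centres 66 mm either side of its middle along y) that carry the axle; cheek tops 75 mm above the table. Origin under its centre, on the table; the axle starts along its y, above its origin.
- stand: Fixed blue bearing stand: base 120 x 200 x 15 mm (x, y, z), two posts centred at y = +75 and -75 mm, each 50 mm wide (x), 16 mm thick (y), tops 121 mm above the table. Origin under the base's centre, on the table. The axle must lie along its y, the disc midway between the posts (inner faces 67 mm from the middle). Axle bottomed: disc centre 72 to 84 mm above the table, axle tilted up to 0.08 rad.
- post_left: The stand's +y post. Slot open at the top, 16 mm wide (x), flared to 34 mm over the top 12 mm. Two sprung orange shoes in it grip the axle from 106 mm above the table down: both posts together need a push of 1 to 6 N beyond the wheel's weight to slide, so it hardly sinks by itself. Floor: rigid brass saddle 66 to 78 mm above the table, unmeasured: feel for it. Origin: foot's centre, 15 mm up.
- post_right: The stand's -y post, made like the +y post; its brass saddle is also 66 to 78 mm above the table, set separately, so up to 12 mm higher or lower than the other. Origin at the centre of the post's foot, 15 mm above the table; axes as the stand.
- mouth_left (a point): Centre of the open mouth of the slot in the +y post, at the post's top, 121 mm above the table.
- mouth_right (a point): Centre of the open mouth of the slot in the -y post, at the post's top, 121 mm above the table.
- cup_lime: Bystander: lime green baking cup, 60 mm across, 35 mm tall, on the table between rack and stand. Origin under its centre.
- spanner: Bystander: steel spanner 140 mm long lying on the table. Origin under its middle, handle to -x.
- cup0: Bystander: red baking cup in the blue tray, 66 mm across, 35 mm tall. Origin under its centre.
- cup1: Bystander: white baking cup in the blue tray, 66 mm across, 35 mm tall. Origin under its centre.
- cup2: Bystander: red baking cup in the blue tray, 66 mm across, 35 mm tall. Origin under its centre.
- pan: Bystander: black pan, 150 mm across, 85 mm tall. Origin under its centre.
- jar: Bystander: amber jar with white cap, 70 mm across, 110 mm tall. Origin under its centre.

How it is judged:
On the way, in this order (a step that is already met when the one before it is completed fails the run):
1. the flywheel is lifted clear of the rack (centre over 110 mm above the table) (height (world z) of wheel above 0.11 m), for 0.1 s.
2. with the axle down in both slots (wheel centre under 86.5 mm above the table), both ends are pressed on the floors together, more than 2.5 N on each post, for 0.3 s (z of wheel in the frame of stand between 0.068 and 0.0865 m and x of wheel in the frame of stand between -0.006 and 0.006 m and y of wheel in the frame of stand between -0.011 and 0.011 m and angle between the y axis of wheel and the y axis of stand, either way round below 0.11 rad and contact force between wheel and post_left above 2.5 N and contact force between wheel and post_right above 2.5 N), for 0.3 s.
At the end, for the whole second after the job is handed in: The flywheel lies released and at rest in the stand: its centre 68 to 86.5 mm above the table, within 6 mm (x) and 11 mm (y) of the stand's middle, axle within 0.11 rad of the stand's y axis, and each axle end bearing on its post with more than 0.3 N (z of wheel in the frame of stand between 0.068 and 0.0865 m and x of wheel in the frame of stand between -0.006 and 0.006 m and y of wheel in the frame of stand between -0.011 and 0.011 m and angle between the y axis of wheel and the y axis of stand, either way round below 0.11 rad and contact force between wheel and post_left above 0.3 N and contact force between wheel and post_right above 0.3 N and linear speed of wheel below 0.02 m/s and angular speed of wheel below 0.4 rad/s); the robot touches nothing.
It fails at once if 14 N or more between the flywheel and either post (contact force between wheel and post_left above 14 N or contact force between wheel and post_right above 14 N).
It fails at once if a bystander moved by more than 15 mm (distance of any of cup_lime, spanner, cup0, cup1, cup2, pan, jar from where it was at the start of the episode above 0.015 m).
It also fails if it takes over 72 s, if anything falls off the work surface, if the arm or the gripper's body presses on something with over 40 N, if the wrist force passes 120 N, or if a joint passes its speed limit or range.

## Working session

There is one attempt and no reset: what is moved stays moved. The work goes in short steps, Python scripts to look and compute and a tool call to move; the robot and the scene stay as the last step left them, time stands still between calls to the robot, and variables do not carry over. Pictures are saved under pics/ and viewed, on a budget of 10 in all, crops included, one or two more only if the job needs it, and the job is handed in when it is done.

Besides the shell and the picture viewer there is one more tool, called as name(argument=value, ...) on one line, values as JSON. apply_moves: Moves the arm, as the interface text tells. Its arguments: {"type":"object","properties":{"increments":{"type":"array","items":{"type":"array","items":{"type":"number"}}},"grip_force":{"type":"number"}},"required":["increments"]}

```bash
mkdir -p pics; cat > h.py <<'E'
from cell import arm
import numpy as np, cv2
def cam(p):
    R=cv2.Rodrigues(np.array(p["rvec"],float))[0]; t=np.array(p["tvec"],float).ravel(); return np.array(p["K"],float),R,t
def onplane(p,uv,z):
    K,R,t=cam(p); d=R.T@np.linalg.solve(K,[uv[0],uv[1],1]); c=-R.T@t
    return c+d*(z-c[2])/d[2]
def proj(p,X):
    K,R,t=cam(p); return cv2.projectPoints(np.array(X,float).reshape(-1,3),cv2.Rodrigues(R)[0],t,K,None)[0].reshape(-1,2)
def save(p,n,box=None,s=1):
    im=np.array(p["pixels"])[:,:,::-1]
    if box: a,b,c,d=box; im=im[b:d,a:c]
    cv2.imwrite("pics/"+n,cv2.resize(im,None,fx=s,fy=s,interpolation=cv2.INTER_CUBIC))
E
python3 - <<'E'
from h import *
print(arm.state(), arm.tcp_to_grasp)
ps={n:arm.get_image(n) for n in("top","side")}
for n,p in ps.items():
    save(p,n+"0.png"); K,R,t=cam(p); print(n,"cam at",-R.T@t)
    for o,z in(("wheel",.062),("rack",.04),("stand",.06),("mouth_left",.121),("mouth_right",.121),("cup_lime",.017),("post_left",.1),("post_right",.1)):
        for r in arm.boxes_of(p,o)[:2]: print(n,o,r["score"],np.round(r["location"]),np.round(onplane(p,r["location"],z),4))
E
```

```text
{'clock': 0.0, 'joints': array([ 9.00726767e-01,  3.81195877e-01,  1.29820813e+00,  9.43106877e-06,
        1.46359792e+00, -2.15300734e-01]), 'dq': array([ 1.17378437e-03, -1.71080018e-04, -1.31996483e-03,  1.07498280e-03,
        6.25695698e-05,  4.95409506e-04]), 'effort': array([ 2.31515969e-04, -4.37915361e+01, -2.24559152e+01,  7.14062154e-02,
        3.52188642e-02, -7.03037927e-05]), 'tcp_pos': array([0.24142392, 0.49388923, 0.23815559]), 'tool_rot': array([-0.59968043,  0.60000905,  0.37394387, -0.37488465]), 'contact_force': array([-0.13492738, -0.19958343, -0.02023969]), 'torque': array([ 0.04357216, -0.00016552,  0.01681629]), 'finger_gap': 0.08828687102006155} 0.0187
top cam at [0.45945068 0.04614373 1.37795326]
top wheel 0.73 [261. 248.] [0.4561 0.2205 0.062 ]
top wheel 0.62 [366. 244.] [ 0.457  -0.1159  0.062 ]
top rack 0.68 [268. 248.] [0.4528 0.1993 0.04  ]
top stand 0.73 [387. 239.] [ 0.4738 -0.1847  0.06  ]
top mouth_left 0.89 [386. 241.] [ 0.4665 -0.1716  0.121 ]
top mouth_right 0.84 [384. 237.] [ 0.4782 -0.1672  0.121 ]
top mouth_right 0.37 [261. 248.] [0.4556 0.
[... 253 characters left out ...]
002  -0.78980383  0.94386754]
side wheel 0.76 [272. 171.] [0.4642 0.2212 0.062 ]
side rack 0.67 [275. 187.] [0.4716 0.1626 0.04  ]
side stand 0.8 [272. 282.] [ 0.4718 -0.2206  0.06  ]
side mouth_left 0.72 [272. 279.] [ 0.4762 -0.2517  0.121 ]
side mouth_left 0.71 [363. 199.] [0.7413 0.0087 0.121 ]
side mouth_right 0.9 [271. 279.] [ 0.474  -0.2525  0.121 ]
side mouth_right 0.69 [280. 294.] [ 0.4973 -0.2963  0.121 ]
side cup_lime 0.6 [264. 223.] [0.4355 0.0242 0.017 ]
side post_left 0.64 [268. 249.] [ 0.4622 -0.1409  0.1   ]
side post_left 0.26 [381. 223.] [ 0.7838 -0.0729  0.1   ]
side post_right 0.79 [277. 292.] [ 0.4883 -0.2779  0.1   ]
side post_right 0.2 [322. 133.] [0.6458 0.3764 0.1   ]
```

```bash
python3 - <<'E'
from h import *
p=arm.get_image("top"); save(p,"t1.png",(215,190,455,300),3.3)
E
```

```text
(no output)
```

View pics/t1.png

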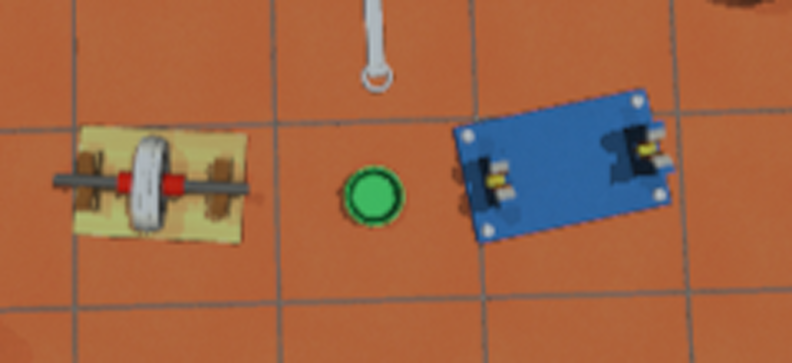

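View pics/side0.png

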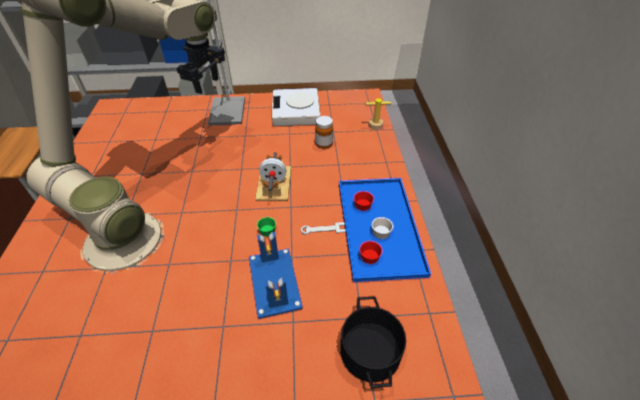

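The top crop (offset 215,190, scale 3.3) shows the wheel in the rack, with axle ends near (54,180) and (248,188). The blue stand's corners are near (455,128), (645,90), (670,203) and (480,243), and its brass floors near (497,181) and (647,150). The lime cup sits between rack and stand. The side view agrees.

```bash
python3 - <<'E'
from h import *
p=arm.get_image("top"); im=np.array(p["pixels"]); f=lambda c:(np.array(c)/3.3+[215,190]-.35)
print("axle", *[np.round(onplane(p,f(c),.065),4) for c in((54,180),(248,188))])
h=cv2.cvtColor(im,cv2.COLOR_RGB2HSV)
m=((h[...,0]>100)&(h[...,0]<125)&(h[...,1]>120)).astype(np.uint8); m[:,:330]=0;m[:,430:]=0;m[:205]=0;m[275:]=0
pts=np.argwhere(m)[:,::-1]
W=np.array([onplane(p,u,.015)[:2] for u in pts]).astype(np.float32)
r=cv2.minAreaRect(W); print("base rect",r,len(pts))
B=[onplane(p,f(c),.015)[:2] for c in((455,128),(645,90),(670,203),(480,243))]; print("corner centre",np.mean(B,0),"\n",np.round(B,4)); d=(B[0]+B[3]-B[1]-B[2]);print("yaw of +y",np.arctan2(-d[0],d[1]), np.linalg.norm(d)/2)
for z in(.07,.121): print("brass",z,*[np.round(onplane(p,f(c),z),4) for c in((497,181),(647,150))])
# disc: bright grey mask
m=((h[...,1]<50)&(h[...,2]>110)).astype(np.uint8); m[:,:250]=0;m[:,275:]=0;m[:225]=0;m[265:]=0
q=np.argwhere(m)[:,::-1].astype(np.float32); print("disc px",q.mean(0),cv2.minAreaRect(q), np.round(onplane(p,q.mean(0),.1),4))
p=arm.get_image("side"); save(p,"s1.png",(225,140,325,330),3.1)
E
```

```text
axle [0.4691 0.3163 0.065 ] [0.4565 0.1277 0.065 ]
base rect ((0.4718329608440399, -0.19035941362380981), (0.11757026612758636, 0.20643927156925201), 9.799104690551758) 1883
corner centre [ 0.47056598 -0.18682267] 
 [[ 0.5113 -0.0799]
 [ 0.5447 -0.2739]
 [ 0.4305 -0.2928]
 [ 0.3957 -0.1006]]
yaw of +y 0.17495052344275583 0.19610553080830762
brass 0.07 [ 0.457  -0.1135  0.07  ] [ 0.4831 -0.2598  0.07  ]
brass 0.121 [ 0.4571 -0.1072  0.121 ] [ 0.4822 -0.2479  0.121 ]
disc px [258.9535  245.15349] ((258.8069152832031, 245.31724548339844), (8.4706392288208, 27.405012130737305), 4.763641834259033) [0.4636 0.2218 0.1   ]
```

View pics/s1.png

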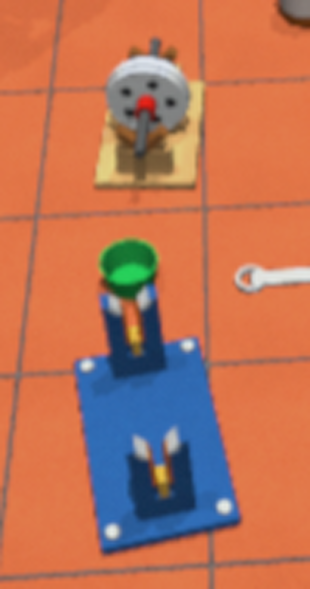

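```bash
cat >> h.py <<'E'
from scipy.spatial.transform import Rotation as Ro
def go(xyz,yaw):
    "shift (units) and turn (units) to TCP xyz with tool down and tool x along the y axis turned by yaw"
    s=arm.state(); R=Ro.from_quat(np.roll(s["tool_rot"],-1)); best=None
    for g in(1,-1):
        x=g*np.array([-np.sin(yaw),np.cos(yaw),0]); y=np.array([0,0,-1.]); T=Ro.from_matrix(np.c_[x,y,np.cross(x,y)])
        v=(T*R.inv()).as_rotvec()
        if best is None or np.linalg.norm(v)<np.linalg.norm(best): best=v
    print("shift",np.round((np.array(xyz)-s["tcp_pos"])/.02,3),"turn",np.round(best/.12,3)); print("pos",s["tcp_pos"],"F",s["contact_force"],"T",s["torque"],"gap",s["finger_gap"],"t",s["clock"],"q6",s["joints"][5])
E
python3 - <<'E'
from h import *
print(Ro.from_quat(np.roll(arm.state()["tool_rot"],-1)).as_matrix().round(3))
go([.463,.222,.16],-.067)
E
```

```text
[[ 0.439 -0.    -0.898]
 [ 0.898 -0.     0.439]
 [-0.    -1.     0.   ]]
shift [ 11.071 -13.604  -3.937] turn [ 0.    -0.     3.231]
pos [0.24158421 0.49408293 0.23874026] F [ 0.75603243 -0.8230489  -0.26105823] T [-0.07829323 -0.01757077 -0.05131683] gap 0.08820595875907185 t 1.05 q6 -0.21531393915066
```

apply_moves(increments=[[-0.4, 0.79, -0.97, -0.28, 0, 0, 0.23], [-0.4, 0.79, -0.97, -0.28, 0, 0, 0.23], [-0.4, 0.79, -0.97, -0.28, 0, 0, 0.23], [-0.4, 0.79, -0.97, -0.28, 0, 0, 0.23], [-0.4, 0.79, -0.97, -0.28, 0, 0, 0.23], [-0.4, 0.79, -0.97, -0.28, 0, 0, 0.23], [-0.4, 0.79, -0.97, -0.28, 0, 0, 0.23], [-0.4, 0.79, -0.97, -0.28, 0, 0, 0.23], [-0.4, 0.79, -0.97, -0.28, 0, 0, 0.23], [-0.4, 0.79, -0.97, -0.28, 0, 0, 0.23], [-0.4, 0.79, -0.97, -0.28, 0, 0, 0.23], [-0.4, 0.79, -0.97, -0.28, 0, 0, 0.23], [-0.4, 0.79, -0.97, -0.28, 0, 0, 0.23], [-0.4, 0.8, -0.98, -0.28, 0, 0, 0.23], [-0.4, 0, 0, 0, 0, 0, 0], [-0.4, 0, 0, 0, 0, 0, 0]], grip_force=40)

```text
clock: 2.38
tcp_pos: [0.4634, 0.2216, 0.16]
tool_rot: [0.518, -0.517, -0.482, 0.482]
contact_force: [-0.7, -0.1, 0.1]
finger_gap: 0.0614
```

```bash
python3 - <<'E'
from h import *
go([.463,.222,.079],-.067)
a=arm.get_image("side"); save(a,"s2.png",(200,60,360,220),4)
E
```

```text
shift [-0.019  0.02  -4.052] turn [ 0.    -0.006  0.032]
pos [0.4633721  0.2215964  0.16004102] F [-0.69814025 -0.06991719  0.0797423 ] T [ 0.00381785  0.02764982 -0.01726062] gap 0.061446159004709726 t 2.3833 q6 -1.2847748771239793
```

View pics/s2.png

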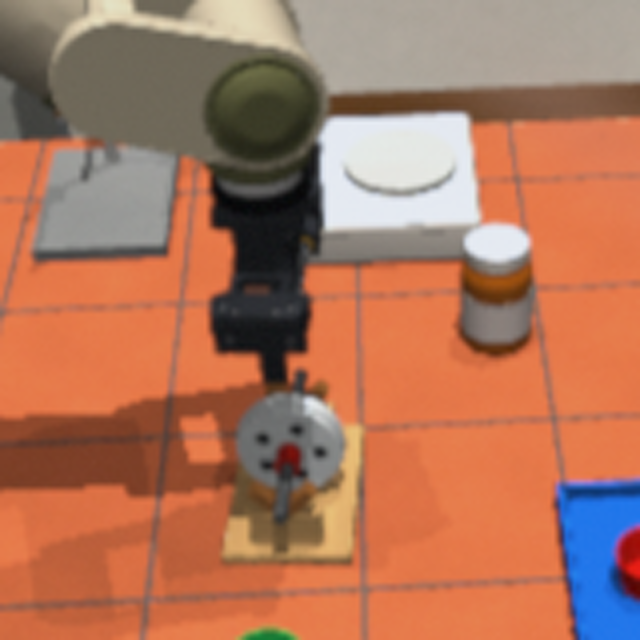

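The side crop shows the gripper over the wheel: fingers near crop (275,365), disc centre near (291,442). That matches x≈0.463 from both cameras, so I'm descending and gripping.

apply_moves(increments=[[-0.4, 0, 0, -0.8, 0, 0, 0.03], [-0.4, 0, 0, -0.8, 0, 0, 0], [-0.4, 0, 0, -0.8, 0, 0, 0], [-0.4, 0, 0, -0.8, 0, 0, 0], [-0.4, 0, 0, -0.8, 0, 0, 0], [-0.4, 0, 0, 0, 0, 0, 0], [1, 0, 0, 0, 0, 0, 0], [1, 0, 0, 0, 0, 0, 0], [1, 0, 0, 0, 0, 0, 0], [1, 0, 0, 0, 0, 0, 0], [1, 0, 0, 0, 0, 0, 0], [1, 0, 0, 0, 0, 0, 0], [1, 0, 0, 0, 0, 0, 0], [1, 0, 0, 0, 0, 0, 0]], grip_force=40)

```text
clock: 3.6
tcp_pos: [0.4632, 0.2223, 0.0807]
tool_rot: [-0.516, 0.516, 0.484, -0.483]
contact_force: [-0.9, -0.6, 4.9]
finger_gap: 0.0238
```

apply_moves(increments=[[1, 0, 0, 0.5, 0, 0, 0], [1, 0, 0, 0.9, 0, 0, 0], [1, 0, 0, 1, 0, 0, 0], [1, 0, 0, 1, 0, 0, 0], [1, 0, 0, 1, 0, 0, 0], [1, 0, 0, 1, 0, 0, 0], [1, 0, 0, 1, 0, 0, 0], [1, 0, 0, 0.2, 0, 0, 0], [1, 0, 0, 0, 0, 0, 0], [1, 0, 0, 0, 0, 0, 0]])

```text
clock: 4.43
tcp_pos: [0.4624, 0.2221, 0.211]
tool_rot: [0.516, -0.516, -0.483, 0.484]
contact_force: [-0.4, 0.5, -3.4]
finger_gap: 0.0235
```

```bash
python3 - <<'E'
from h import *
go([.470,-.187,.205],.175)
E
```

```text
shift [  0.378 -20.457  -0.3  ] turn [ 0.006 -0.017  1.998]
pos [0.46244175 0.22213785 0.21100222] F [-0.36687915  0.50555812 -3.35158352] T [ 0.02806633  0.02349172 -0.02471619] gap 0.023522134535893056 t 4.4333 q6 -1.289246617676197
```

apply_moves(increments=[[1, 0.02, -0.5, 0, 0, 0, 0.1], [1, 0.02, -1, 0, 0, 0, 0.1], [1, 0.02, -1, 0, 0, 0, 0.1], [1, 0.02, -1, 0, 0, 0, 0.1], [1, 0.02, -1, 0, 0, 0, 0.1], [1, 0.02, -1, 0, 0, 0, 0.1], [1, 0.02, -1, 0, 0, 0, 0.1], [1, 0.02, -1, 0, 0, 0, 0.1], [1, 0.02, -1, 0, 0, 0, 0.1], [1, 0.02, -1, 0, 0, 0, 0.1], [1, 0.02, -1, 0, 0, 0, 0.1], [1, 0.02, -1, 0, 0, 0, 0.1], [1, 0.02, -1, 0, 0, 0, 0.1], [1, 0.02, -1, 0, 0, 0, 0.1], [1, 0.02, -1, 0, 0, 0, 0.1], [1, 0.02, -1, 0, 0, 0, 0.1], [1, 0.02, -1, 0, 0, 0, 0.1], [1, 0.02, -1, 0, 0, 0, 0.1], [1, 0.02, -1, 0, 0, 0, 0.1], [1, 0, -1, 0, 0, 0, 0.1]])

```text
clock: 6.1
tcp_pos: [0.47, -0.1684, 0.2105]
tool_rot: [0.455, -0.453, -0.542, 0.542]
contact_force: [-0.0, 0.3, -4.3]
finger_gap: 0.0236
```

apply_moves(increments=[[1, 0, -0.7, -0.3, 0, 0, 0], [1, 0, -0.26, -0.5, 0, 0, 0], [1, 0, 0, -0.5, 0, 0, 0], [1, 0, 0, -0.5, 0, 0, 0], [1, 0, 0, -0.2, 0, 0, 0], [1, 0, 0, 0, 0, 0, 0], [1, 0, 0, 0, 0, 0, 0]])

```text
clock: 6.68
tcp_pos: [0.4705, -0.1864, 0.1718]
tool_rot: [0.455, -0.454, -0.542, 0.542]
contact_force: [-0.2, 0.1, -3.9]
finger_gap: 0.0235
```

```bash
python3 - <<'E'
from h import *
go([.470,-.187,.135],.175)
a=arm.get_image("side"); save(a,"s3.png",(220,190,320,310),5)
b=arm.get_image("top"); save(b,"t3.png",(340,200,440,280),7)
# predicted axle ends (z centre = tcp-.0187) and mouth points
s=arm.state(); c=s["tcp_pos"]-[0,0,.0187]; d=np.array([-np.sin(.175),np.cos(.175),0])
for n,p,o,k in(("side",a,(220,190),5),("top",b,(340,200),7)): print(n,"axle ends",((proj(p,[c+.095*d,c-.095*d])-o)*k).round(),"mouths",((proj(p,[np.r_[.470,-.187,.121]+.075*d,np.r_[.470,-.187,.121]-.075*d])-o)*k).round())
E
```

```text
shift [-0.025 -0.03  -1.842] turn [-0.006 -0.008 -0.005]
pos [ 0.47049508 -0.18640154  0.17184908] F [-0.16442942  0.1470497  -3.92007459] T [ 0.05101154 -0.01751845 -0.00385627] gap 0.02353693254324054 t 6.6833 q6 -2.3579796910150956
side axle ends [[218. 162.]
 [274. 457.]] mouths [[228. 229.]
 [272. 460.]]
top axle ends [[154. 319.]
 [588. 230.]] mouths [[190. 312.]
 [524. 243.]]
```

View pics/s3.png

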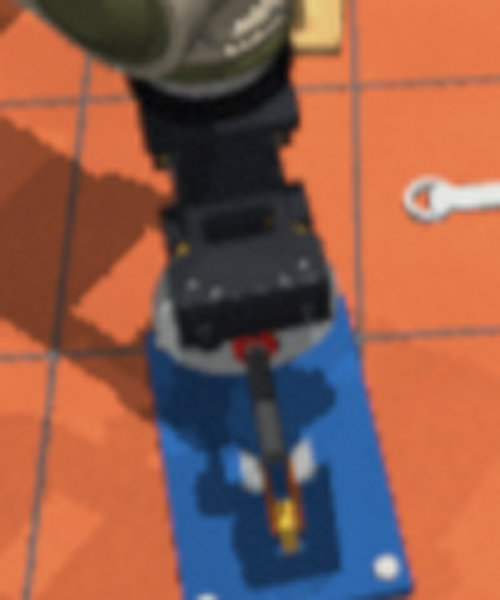

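View pics/t3.png

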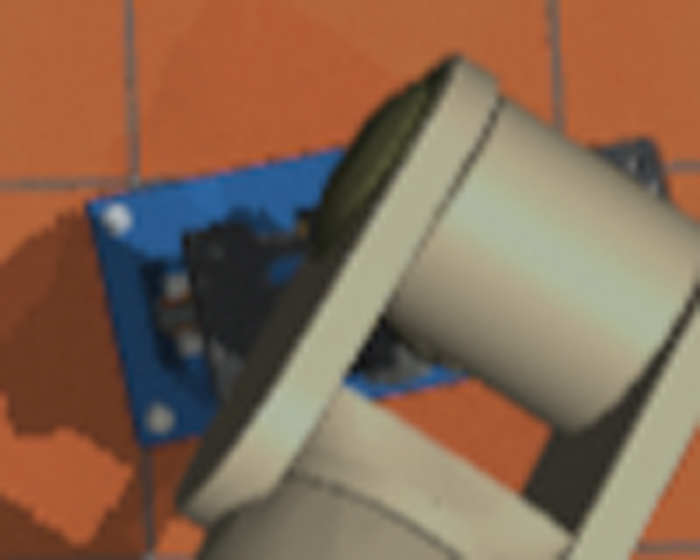

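The side crop shows the axle's near end (270,455) above the right slot, whose lips are near (252,470) and (303,463), mid ≈(277,466) against a predicted (272,460). In the top crop the left end (178,317) lies between the lips at (178,285) and (187,343). Alignment is within about 2–3 mm and the flare takes ±11 mm, so I'm lowering into it.

apply_moves(increments=[[1, 0.03, 0, -0.4, 0, 0, 0], [1, 0, 0, -0.4, 0, 0, 0], [1, 0, 0, -0.4, 0, 0, 0], [1, 0, 0, -0.4, 0, 0, 0], [1, 0, 0, -0.2, 0, 0, 0], [1, 0, 0, -0.1, 0, 0, 0], [1, 0, 0, 0, 0, 0, 0], [1, 0, 0, 0, 0, 0, 0]])

```text
clock: 7.45
tcp_pos: [0.4713, -0.187, 0.1345]
tool_rot: [-0.454, 0.454, 0.542, -0.542]
contact_force: [-0.7, -0.7, -3.2]
finger_gap: 0.0238
```

```bash
python3 - <<'E'
from h import *
go([.470,-.187,.135],.175)
E
```

```text
shift [-0.065  0.001  0.027] turn [ 0.001  0.002 -0.002]
pos [ 0.47130505 -0.18701609  0.13445747] F [-0.67428697 -0.68164307 -3.20694551] T [4.46495820e-02 8.12907172e-05 4.80707632e-03] gap 0.02376917418573324 t 7.45 q6 -2.357563353689092
```

apply_moves(increments=[[1, 0, 0, -0.06, 0, 0, 0], [1, 0, 0, -0.06, 0, 0, 0], [1, 0, 0, 0, 0, 0, 0]])

```text
clock: 7.7
tcp_pos: [0.4712, -0.1869, 0.1319]
tool_rot: [-0.454, 0.454, 0.542, -0.542]
contact_force: [-0.5, 0.5, -3.9]
finger_gap: 0.0235
```

apply_moves(increments=[[1, 0, 0, -0.05, 0, 0, 0], [1, 0, 0, -0.05, 0, 0, 0], [1, 0, 0, 0, 0, 0, 0]])

```text
clock: 7.95
tcp_pos: [0.4711, -0.1869, 0.1298]
tool_rot: [0.454, -0.454, -0.542, 0.542]
contact_force: [-0.4, 0.4, -3.4]
finger_gap: 0.0235
```

apply_moves(increments=[[1, 0, 0, -0.05, 0, 0, 0], [1, 0, 0, -0.05, 0, 0, 0], [1, 0, 0, 0, 0, 0, 0]])

```text
clock: 8.2
tcp_pos: [0.4711, -0.1869, 0.1277]
tool_rot: [0.454, -0.454, -0.542, 0.542]
contact_force: [0.7, 0.1, -4.0]
finger_gap: 0.0239
```

apply_moves(increments=[[1, 0, 0, -0.05, 0, 0, 0], [1, 0, 0, -0.05, 0, 0, 0], [1, 0, 0, 0, 0, 0, 0]])

```text
clock: 8.45
tcp_pos: [0.4711, -0.1869, 0.1257]
tool_rot: [0.454, -0.454, -0.542, 0.542]
contact_force: [-0.5, 0.2, -4.1]
finger_gap: 0.0238
```

apply_moves(increments=[[1, 0, 0, -0.05, 0, 0, 0], [1, 0, 0, -0.05, 0, 0, 0], [1, 0, 0, 0, 0, 0, 0]])

```text
clock: 8.7
tcp_pos: [0.4711, -0.1869, 0.1237]
tool_rot: [0.455, -0.454, -0.542, 0.542]
contact_force: [-0.7, 0.3, -3.6]
finger_gap: 0.0237
```

apply_moves(increments=[[1, 0, 0, -0.05, 0, 0, 0], [1, 0, 0, -0.05, 0, 0, 0], [1, 0, 0, 0, 0, 0, 0]])

```text
clock: 8.95
tcp_pos: [0.4711, -0.1869, 0.1218]
tool_rot: [0.454, -0.454, -0.542, 0.542]
contact_force: [-1.1, -0.3, -3.9]
finger_gap: 0.0236
```

apply_moves(increments=[[1, 0, 0, -0.05, 0, 0, 0], [1, 0, 0, -0.05, 0, 0, 0], [1, 0, 0, 0, 0, 0, 0], [1, 0, 0, 0, 0, 0, 0]])

```text
clock: 9.28
tcp_pos: [0.4712, -0.187, 0.1199]
tool_rot: [0.454, -0.454, -0.542, 0.542]
contact_force: [-0.8, -0.5, -2.8]
finger_gap: 0.0236
```

```bash
python3 - <<'E'
from h import *
go([.470,-.187,.1],.175)
a=arm.get_image("side"); save(a,"s4.png",(220,190,320,310),5)
E
```

```text
shift [-0.061  0.    -0.996] turn [ 0.002  0.    -0.003]
pos [ 0.47122202 -0.18700605  0.11992707] F [-0.75426871 -0.50022952 -2.81110131] T [-0.0276218   0.15013357  0.22530131] gap 0.023590975581495893 t 9.2833 q6 -2.3576466632012534
```

View pics/s4.png

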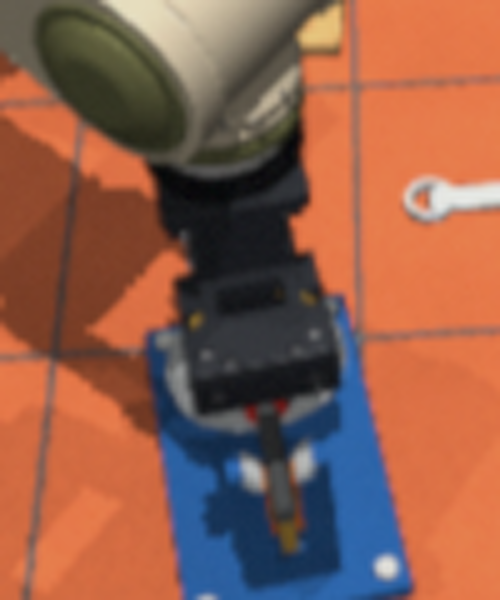

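The side crop shows the axle end (285,500) down between the lips of the right slot. The shoes are just starting to grip. Next I'll release, rise, shut the fingers and push on the rib's top, so the push is central and both ends can bottom freely.

apply_moves(increments=[[0.2, 0, 0, 0, 0, 0, 0], [-0.1, 0, 0, 0, 0, 0, 0], [-0.1, 0, 0, 0, 0, 0, 0], [-0.1, 0, 0, 0, 0, 0, 0], [-0.1, 0, 0, 0, 0, 0, 0], [-0.1, 0, 0, 0.3, 0, 0, 0], [-0.1, 0, 0, 0.8, 0, 0, 0], [-0.1, 0, 0, 0.8, 0, 0, 0], [-0.1, 0, 0, 0.6, 0, 0, 0], [1, 0, 0, 0, 0, 0, 0], [1, 0, 0, 0, 0, 0, 0], [1, 0, 0, 0, 0, 0, 0], [1, 0, 0, 0, 0, 0, 0], [1, 0, 0, 0, 0, 0, 0], [1, 0, 0, 0, 0, 0, 0], [1, 0, 0, 0, 0, 0, 0]])

```text
clock: 10.67
tcp_pos: [0.4711, -0.1869, 0.1696]
tool_rot: [0.455, -0.454, -0.542, 0.542]
contact_force: [-0.3, 1.0, -0.1]
finger_gap: 0.0037
```

```bash
python3 - <<'E'
from h import *
go([.471,-.187,.15],.175)
a=arm.get_image("side"); save(a,"s5.png",(220,190,320,310),5)
E
```

```text
shift [-0.005 -0.006 -0.981] turn [-0.003 -0.005 -0.002]
pos [ 0.47110622 -0.18687664  0.16962753] F [-0.31369424  0.96805814 -0.12272505] T [ 0.01373967 -0.00436593  0.01348028] gap 0.003660675619593258 t 10.6667 q6 -2.3575793365631474
```

View pics/s5.png

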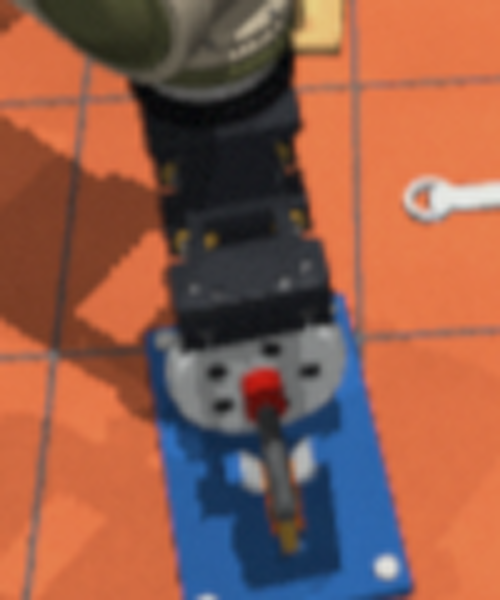

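The side crop shows the released wheel staying put, with the axle (285,495) in the slot. Now the push from above.

apply_moves(increments=[[1, 0, 0, -0.4, 0, 0, 0], [1, 0, 0, -0.4, 0, 0, 0], [1, 0, 0, -0.1, 0, 0, 0], [1, 0, 0, 0, 0, 0, 0], [1, 0, 0, 0, 0, 0, 0]])

```text
clock: 11.13
tcp_pos: [0.4711, -0.1869, 0.1517]
tool_rot: [0.455, -0.454, -0.542, 0.542]
contact_force: [0.5, -0.6, 0.2]
finger_gap: 0.0003
```

apply_moves(increments=[[1, 0, 0, -0.05, 0, 0, 0], [1, 0, 0, -0.05, 0, 0, 0], [1, 0, 0, -0.05, 0, 0, 0]])

```text
clock: 11.38
tcp_pos: [0.4713, -0.187, 0.149]
tool_rot: [-0.454, 0.454, 0.542, -0.542]
contact_force: [-0.1, -0.2, -0.3]
finger_gap: 0.0003
```

apply_moves(increments=[[1, 0, 0, -0.05, 0, 0, 0], [1, 0, 0, -0.05, 0, 0, 0], [1, 0, 0, -0.05, 0, 0, 0]])

```text
clock: 11.63
tcp_pos: [0.4713, -0.187, 0.1461]
tool_rot: [-0.454, 0.455, 0.542, -0.542]
contact_force: [-0.3, 0.2, 2.0]
finger_gap: 0.0005
```

apply_moves(increments=[[1, 0, 0, -0.05, 0, 0, 0], [1, 0, 0, -0.05, 0, 0, 0]])

```text
clock: 11.8
tcp_pos: [0.4714, -0.187, 0.1441]
tool_rot: [-0.454, 0.455, 0.542, -0.542]
contact_force: [0.2, 0.4, 3.6]
finger_gap: 0.0003
```

apply_moves(increments=[[1, 0, 0, -0.05, 0, 0, 0], [1, 0, 0, -0.05, 0, 0, 0], [1, 0, 0, -0.05, 0, 0, 0]])

```text
clock: 12.05
tcp_pos: [0.4713, -0.1871, 0.141]
tool_rot: [0.454, -0.455, -0.542, 0.542]
contact_force: [-1.4, -0.5, 2.5]
finger_gap: 0.0004
```

apply_moves(increments=[[1, 0, 0, -0.05, 0, 0, 0], [1, 0, 0, -0.05, 0, 0, 0], [1, 0, 0, -0.05, 0, 0, 0]])

```text
clock: 12.3
tcp_pos: [0.4711, -0.1868, 0.1377]
tool_rot: [-0.455, 0.454, 0.542, -0.542]
contact_force: [-0.5, -0.5, 1.6]
finger_gap: 0.0006
```

apply_moves(increments=[[1, 0, 0, -0.05, 0, 0, 0], [1, 0, 0, -0.05, 0, 0, 0], [1, 0, 0, -0.05, 0, 0, 0]])

```text
clock: 12.55
tcp_pos: [0.4711, -0.1869, 0.1348]
tool_rot: [0.454, -0.454, -0.542, 0.542]
contact_force: [0.6, -0.8, 2.7]
finger_gap: 0.0005
```

```bash
python3 - <<'E'
from h import *
go([.471,-.187,.13],.175)
E
```

```text
shift [-0.007 -0.007 -0.24 ] turn [-0.001 -0.001 -0.002]
pos [ 0.47114894 -0.1868618   0.13480073] F [ 0.5706945  -0.82220582  2.7247235 ] T [0.13392118 0.04205073 0.00608973] gap 0.0005111960491062411 t 12.55 q6 -2.3576054944644316
```

Sliding takes about 2.5 N. From here, small 0.5 mm steps.

apply_moves(increments=[[1, 0, 0, -0.025, 0, 0, 0], [1, 0, 0, -0.025, 0, 0, 0]])

```text
clock: 12.72
tcp_pos: [0.4712, -0.1869, 0.1339]
tool_rot: [0.454, -0.454, -0.542, 0.542]
contact_force: [0.2, -0.5, 1.5]
finger_gap: 0.0006
```

apply_moves(increments=[[1, 0, 0, -0.025, 0, 0, 0], [1, 0, 0, -0.025, 0, 0, 0]])

```text
clock: 12.88
tcp_pos: [0.4712, -0.1869, 0.1329]
tool_rot: [0.454, -0.454, -0.542, 0.542]
contact_force: [0.2, -0.3, 1.2]
finger_gap: 0.0005
```

apply_moves(increments=[[1, 0, 0, -0.025, 0, 0, 0], [1, 0, 0, -0.025, 0, 0, 0]])

```text
clock: 13.05
tcp_pos: [0.4712, -0.1869, 0.1319]
tool_rot: [0.454, -0.454, -0.542, 0.542]
contact_force: [-0.5, -0.2, 2.6]
finger_gap: 0.0004
```

apply_moves(increments=[[1, 0, 0, -0.025, 0, 0, 0], [1, 0, 0, -0.025, 0, 0, 0]])

```text
clock: 13.22
tcp_pos: [0.4712, -0.187, 0.1309]
tool_rot: [0.454, -0.454, -0.542, 0.542]
contact_force: [0.2, -0.8, 1.8]
finger_gap: 0.0004
```

```bash
python3 - <<'E'
from h import *
go([.471,-.187,.13],.175)
E
```

```text
shift [-0.01  -0.002 -0.046] turn [ 0.     0.    -0.001]
pos [ 0.4712039  -0.18695216  0.13091725] F [ 0.21700661 -0.82602893  1.78612634] T [ 0.03758005  0.03796962 -0.02616894] gap 0.0004141484216360871 t 13.2167 q6 -2.357559891190677
```

apply_moves(increments=[[1, 0, 0, -0.015, 0, 0, 0], [1, 0, 0, -0.015, 0, 0, 0]])

```text
clock: 13.38
tcp_pos: [0.4712, -0.1869, 0.1303]
tool_rot: [0.454, -0.454, -0.542, 0.542]
contact_force: [-0.2, -1.1, 2.3]
finger_gap: 0.0003
```

apply_moves(increments=[[1, 0, 0, -0.015, 0, 0, 0], [1, 0, 0, -0.015, 0, 0, 0]])

```text
clock: 13.55
tcp_pos: [0.4712, -0.1869, 0.1297]
tool_rot: [-0.454, 0.454, 0.542, -0.542]
contact_force: [0.5, -0.2, 2.7]
finger_gap: 0.0004
```

apply_moves(increments=[[1, 0, 0, -0.015, 0, 0, 0], [1, 0, 0, -0.02, 0, 0, 0]])

```text
clock: 13.72
tcp_pos: [0.4712, -0.1869, 0.129]
tool_rot: [0.454, -0.454, -0.542, 0.542]
contact_force: [0.0, -0.7, 2.4]
finger_gap: 0.0003
```

apply_moves(increments=[[1, 0, 0, -0.015, 0, 0, 0], [1, 0, 0, -0.02, 0, 0, 0]])

```text
clock: 13.88
tcp_pos: [0.4712, -0.1869, 0.1283]
tool_rot: [-0.454, 0.454, 0.542, -0.542]
contact_force: [0.7, -0.9, 2.0]
finger_gap: 0.0011
```

apply_moves(increments=[[1, 0, 0, -0.015, 0, 0, 0], [1, 0, 0, -0.02, 0, 0, 0]])

```text
clock: 14.05
tcp_pos: [0.4712, -0.1869, 0.1276]
tool_rot: [-0.454, 0.454, 0.542, -0.542]
contact_force: [0.4, -0.7, 2.3]
finger_gap: 0.0004
```

apply_moves(increments=[[1, 0, 0, -0.015, 0, 0, 0], [1, 0, 0, -0.02, 0, 0, 0]])

```text
clock: 14.22
tcp_pos: [0.4712, -0.1869, 0.1269]
tool_rot: [-0.454, 0.454, 0.542, -0.542]
contact_force: [0.5, -0.3, 2.8]
finger_gap: 0.0008
```

apply_moves(increments=[[1, 0, 0, -0.015, 0, 0, 0], [1, 0, 0, -0.02, 0, 0, 0]])

```text
clock: 14.38
tcp_pos: [0.4712, -0.1869, 0.1262]
tool_rot: [-0.454, 0.454, 0.542, -0.542]
contact_force: [-0.5, -1.0, 2.4]
finger_gap: 0.0006
```

```bash
python3 - <<'E'
from h import *
go([.471,-.187,.13],.175)
E
```

```text
shift [-0.01  -0.004  0.189] turn [-0.     0.    -0.002]
pos [ 0.47120003 -0.18691903  0.12622284] F [-0.54915006 -0.98412152  2.38352868] T [ 0.04042811 -0.00051514  0.03862309] gap 0.0006392940073268166 t 14.3833 q6 -2.35755524081171
```

apply_moves(increments=[[1, 0, 0, -0.015, 0, 0, 0], [1, 0, 0, -0.02, 0, 0, 0]])

```text
clock: 14.55
tcp_pos: [0.4712, -0.1869, 0.1255]
tool_rot: [-0.454, 0.454, 0.542, -0.542]
contact_force: [-0.5, -0.1, 1.8]
finger_gap: 0.0002
```

apply_moves(increments=[[1, 0, 0, -0.015, 0, 0, 0], [1, 0, 0, -0.02, 0, 0, 0]])

```text
clock: 14.72
tcp_pos: [0.4712, -0.1869, 0.1248]
tool_rot: [-0.454, 0.454, 0.542, -0.542]
contact_force: [0.1, -0.1, 2.2]
finger_gap: 0.0005
```

apply_moves(increments=[[1, 0, 0, -0.015, 0, 0, 0], [1, 0, 0, -0.02, 0, 0, 0]])

```text
clock: 14.88
tcp_pos: [0.4712, -0.1869, 0.1241]
tool_rot: [0.454, -0.454, -0.542, 0.542]
contact_force: [0.3, -1.5, 2.5]
finger_gap: 0.0004
```

apply_moves(increments=[[1, 0, 0, -0.015, 0, 0, 0], [1, 0, 0, -0.02, 0, 0, 0]])

```text
clock: 15.05
tcp_pos: [0.4712, -0.1869, 0.1234]
tool_rot: [0.454, -0.454, -0.542, 0.542]
contact_force: [0.4, 0.0, 2.3]
finger_gap: 0.0008
```

apply_moves(increments=[[1, 0, 0, -0.015, 0, 0, 0], [1, 0, 0, -0.02, 0, 0, 0]])

```text
clock: 15.22
tcp_pos: [0.4712, -0.1869, 0.1227]
tool_rot: [-0.454, 0.454, 0.542, -0.542]
contact_force: [-0.3, 1.1, 2.4]
finger_gap: 0.0004
```

apply_moves(increments=[[1, 0, 0, -0.015, 0, 0, 0], [1, 0, 0, -0.015, 0, 0, 0]])

```text
clock: 15.38
tcp_pos: [0.4711, -0.1867, 0.1221]
tool_rot: [-0.454, 0.454, 0.542, -0.542]
contact_force: [-0.4, 1.7, 3.2]
finger_gap: 0.0003
```

apply_moves(increments=[[1, 0, 0, -0.015, 0, 0, 0], [1, 0, 0, -0.015, 0, 0, 0]])

```text
clock: 15.55
tcp_pos: [0.4711, -0.1865, 0.1216]
tool_rot: [-0.455, 0.454, 0.542, -0.542]
contact_force: [0.1, 5.5, 5.6]
finger_gap: -0.0
```

The growing +y force shows the right end has bottomed and the wheel is tilting left end down, dragging its rim along y. I'll follow it along +y to relieve that.

apply_moves(increments=[[1, -0.003, 0.02, 0, 0, 0, 0], [1, 0, 0, 0, 0, 0, 0]])

```text
clock: 15.72
tcp_pos: [0.4711, -0.1864, 0.1215]
tool_rot: [-0.454, 0.454, 0.542, -0.542]
contact_force: [-0.9, 2.5, 4.4]
finger_gap: 0.0005
```

apply_moves(increments=[[1, -0.003, 0.02, -0.01, 0, 0, 0], [1, -0.003, 0.015, -0.01, 0, 0, 0]])

```text
clock: 15.88
tcp_pos: [0.4711, -0.186, 0.1212]
tool_rot: [0.454, -0.455, -0.542, 0.542]
contact_force: [0.2, -0.1, 3.7]
finger_gap: 0.0006
```

apply_moves(increments=[[1, -0.002, 0.01, -0.015, 0, 0, 0], [1, -0.002, 0.01, -0.015, 0, 0, 0]])

```text
clock: 16.05
tcp_pos: [0.4712, -0.1859, 0.1209]
tool_rot: [0.454, -0.455, -0.542, 0.542]
contact_force: [-0.6, 0.0, 8.1]
finger_gap: -0.0001
```

```bash
python3 - <<'E'
from h import *
go([.471,-.187,.12],.175)
E
```

```text
shift [-0.012 -0.057 -0.045] turn [ 0.01   0.008 -0.001]
pos [ 0.47124217 -0.1858609   0.12090882] F [-0.5976665   0.03210409  8.09588581] T [ 0.01757418  0.01585101 -0.02494283] gap -7.14987095483905e-05 t 16.05 q6 -2.3553468882857485
```

apply_moves(increments=[[1, 0, 0, -0.01, 0, 0, 0], [1, 0, 0, 0, 0, 0, 0], [1, 0, 0, 0, 0, 0, 0]])

```text
clock: 16.3
tcp_pos: [0.4713, -0.1859, 0.1209]
tool_rot: [0.454, -0.455, -0.542, 0.542]
contact_force: [-1.1, 0.2, 7.1]
finger_gap: 0.0002
```

```bash
python3 - <<'E'
from h import *
go([.471,-.187,.12],.175)
a=arm.get_image("side"); save(a,"s6.png",(235,215,315,305),6)
for n,z in(("wheel",.074),): print(arm.boxes_of(a,n)[:1])
E
```

```text
shift [-0.016 -0.057 -0.044] turn [ 0.01   0.011 -0.001]
pos [ 0.47132528 -0.18585992  0.12088476] F [-1.09193757  0.24236187  7.1138303 ] T [0.14420181 0.08999125 0.01582698] gap 0.0002390148419664297 t 16.3 q6 -2.3553736640176157
[{'location': [273.9, 276.8], 'score': 0.59}]
```

View pics/s6.png

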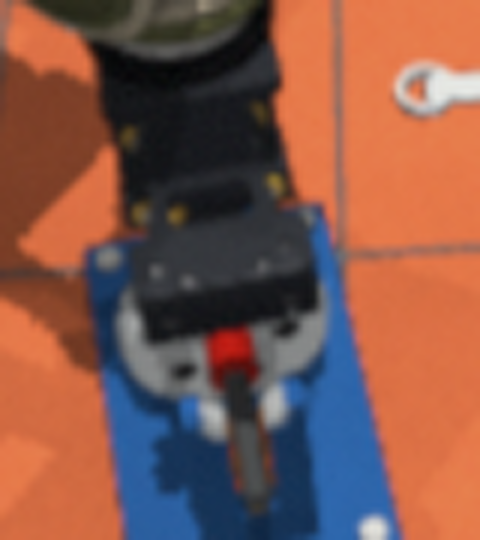

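The side crop shows the axle end (255,495) low in the right slot at the brass. The push holds at 7 N with no more sinking. I'll raise it toward about 12.4 N (2.4 N sliding + 10).

apply_moves(increments=[[1, 0, 0, -0.015, 0, 0, 0], [1, 0, 0, 0, 0, 0, 0], [1, 0, 0, 0, 0, 0, 0]])

```text
clock: 16.65
tcp_pos: [0.4714, -0.1859, 0.1208]
tool_rot: [-0.454, 0.455, 0.542, -0.542]
contact_force: [0.3, 0.7, 9.9]
finger_gap: 0.0007
```

apply_moves(increments=[[1, 0, 0, -0.012, 0, 0, 0], [1, 0, 0, 0, 0, 0, 0], [1, 0, 0, 0, 0, 0, 0], [1, 0, 0, 0, 0, 0, 0]])

```text
clock: 16.98
tcp_pos: [0.4715, -0.1858, 0.1208]
tool_rot: [-0.453, 0.455, 0.542, -0.542]
contact_force: [-0.3, 1.1, 11.9]
finger_gap: 0.0006
```

```bash
python3 - <<'E'
from h import *
go([.471,-.187,.12],.175)
E
```

```text
shift [-0.026 -0.058 -0.039] turn [ 0.012  0.017 -0.001]
pos [ 0.47151844 -0.18583304  0.12078698] F [-0.25766556  1.08216572 11.8894122 ] T [ 0.41865497  0.18660965 -0.00541255] gap 0.0006428084105722433 t 16.9833 q6 -2.3553805138608896
```

apply_moves(increments=[[1, 0, 0, -0.003, 0, 0, 0], [1, 0, 0, 0, 0, 0, 0], [1, 0, 0, 0, 0, 0, 0], [1, 0, 0, 0, 0, 0, 0], [1, 0, 0, 0, 0, 0, 0], [1, 0, 0, 0, 0, 0, 0], [1, 0, 0, 0, 0, 0, 0], [1, 0, 0, 0, 0, 0, 0], [1, 0, 0, 0, 0, 0, 0], [1, 0, 0, 0, 0, 0, 0], [1, 0, 0, 0, 0, 0, 0], [1, 0, 0, 0, 0, 0, 0], [1, 0, 0, 0, 0, 0, 0]])

```text
clock: 18.07
tcp_pos: [0.4715, -0.1858, 0.1208]
tool_rot: [-0.453, 0.455, 0.542, -0.542]
contact_force: [0.1, 1.7, 11.4]
finger_gap: 0.0004
```

```bash
python3 - <<'E'
from h import *
go([.471,-.187,.12],.175)
E
```

```text
shift [-0.027 -0.058 -0.04 ] turn [ 0.013  0.018 -0.002]
pos [ 0.4715366  -0.18584816  0.12079164] F [ 0.14178391  1.73825654 11.42157453] T [0.29641916 0.12340961 0.00082321] gap 0.00042615614706338357 t 18.0667 q6 -2.355385392361605
```

apply_moves(increments=[[1, 0, 0, 0.1, 0, 0, 0], [1, 0, 0, 0.3, 0, 0, 0], [1, 0, 0, 1, 0, 0, 0], [1, 0, 0, 1, 0, 0, 0], [1, 0, 0, 1, 0, 0, 0], [1, 0, 0, 1, 0, 0, 0], [1, 0, 0, 1, 0, 0, 0], [1, -0.6, 0.8, 0.5, 0, 0, 0], [1, -0.6, 0.8, 0, 0, 0, 0], [1, -0.6, 0.8, 0, 0, 0, 0], [1, -0.6, 0.8, 0, 0, 0, 0], [1, -0.6, 0.8, 0, 0, 0, 0], [1, -0.6, 0.8, 0, 0, 0, 0], [1, -0.6, 0.8, 0, 0, 0, 0], [1, -0.6, 0.8, 0, 0, 0, 0], [1, 0, 0.8, 0, 0, 0, 0], [1, 0, 0.8, 0, 0, 0, 0], [1, 0, 0.8, 0, 0, 0, 0], [1, 0, 0, 0, 0, 0, 0]])

```text
clock: 19.65
tcp_pos: [0.3745, -0.0078, 0.2379]
tool_rot: [-0.454, 0.454, 0.542, -0.542]
contact_force: [-0.6, 0.3, 0.9]
finger_gap: 0.0002
```

```bash
python3 - <<'E'
from h import *
a=arm.get_image("side"); b=arm.get_image("top")
A=cv2.resize(a["pixels"][220:310,230:320],None,fx=5,fy=5,interpolation=cv2.INTER_CUBIC); B=cv2.resize(b["pixels"][205:275,345:435],None,fx=4,fy=4,interpolation=cv2.INTER_CUBIC)
B=cv2.copyMakeBorder(B,0,A.shape[0]-B.shape[0],0,0,cv2.BORDER_CONSTANT)
cv2.imwrite("pics/f.png",np.hstack([A,B])[:,:,::-1])
d=np.array([-np.sin(.175),np.cos(.175),0])
for zl,zr in((.072,.0755),(.0755,.072),(.0755,.084)):
    c=np.array([.471,-.187,0]); k=.095/.075; m=(zl+zr)/2; E=[np.r_[(c+.095*d)[:2],m+(zl-zr)/2*k],np.r_[(c-.095*d)[:2],m-(zl-zr)/2*k]]
    print(zl,zr,((proj(a,E)-[230,220])*5).round(1).tolist(),((proj(b,E)-[345,205])*4+[450,0]).round(1).tolist())
E
```

```text
0.072 0.0755 [[183.5, 107.5], [238.5, 392.5]] [[506.3, 161.9], [740.4, 114.0]]
0.0755 0.072 [[182.7, 102.6], [239.2, 397.1]] [[506.9, 161.9], [739.0, 114.1]]
0.0755 0.084 [[183.0, 104.4], [236.9, 383.0]] [[506.6, 161.9], [743.3, 113.6]]
```

View pics/f.png

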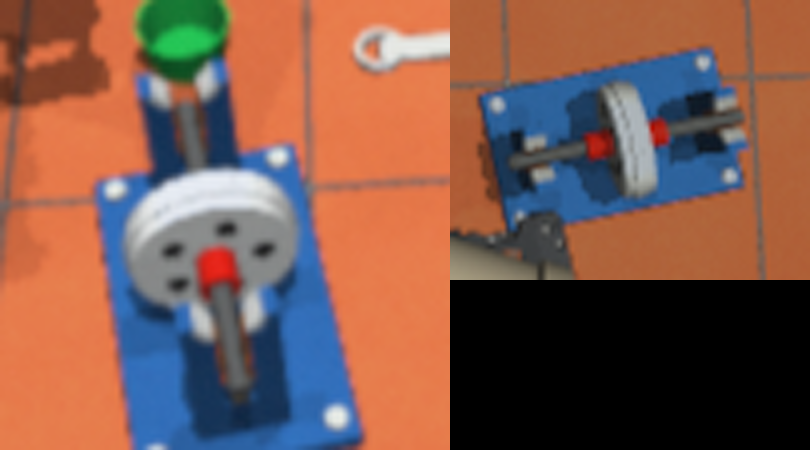

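The side view shows the near end at (240,392), matching the prediction for right 75.5 mm and left 72 mm (238,392). In the top view the disc is centred between the posts. The gripper is clear and the cup and spanner are untouched, so I'm handing in.

```bash
python3 -c "
from h import *
print(arm.job_done(), arm.state()['clock'])"
```

```text
the job is handed in; nothing more can be done
the job is handed in; nothing more can be done
```

The flywheel is in the blue stand, released, and the job is handed in; the clock read 19.65 s at the last move. No verdict was reported.

- **Lift and insertion:** I gripped the disc faces, lifted the wheel clear of the rack and lowered the axle into both slots until the shoes began to grip. Then I let go.
- **Feeling for the floors:** I pushed down on the rib with shut fingers. Sliding took about 2.4 N. The right end touched first, with the axle centre about 75.5 mm up. I followed the tilt until the left end stopped too, at about 72 mm.
- **Final push:** I held a steady 11.4–11.9 N for just over a second, about 9–9.5 N more than the sliding, so slightly under the 10 N asked. The tool did not sink any further.
- **Last checks:** After backing off, both views showed the axle low in both slots and the disc close to midway between the posts. The gripper was clear, and the lime cup and spanner were in place. I did not re-check the tray cups, pan or jar, but the arm never went near them.
- **Uncertain:** The load on each floor was never measured directly. I inferred that the left end bottomed from the force, the height and the side view. There was also a small unexplained sideways force (1–1.7 N) and moment (0.3–0.4 N m) during the final push.

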